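Take the rock out of a balance plate

ROBOT

A 7-joint arm with a two-finger parallel gripper is mounted at the origin on a cart in front of the work surface, level with it; the furniture and walls round the work are solid. World frame = base frame: x ahead of the robot, y to its left, z up, the work surface at z = 0. Lengths are in mm, angles in rad, forces in N, time in s.
With the tool pointing down it reaches from about 425 to 875 mm from the base axis. Payload 4.7 kg.
Tool frame: the origin (TCP) lies between the finger pads; the fingertips stand robot.nose_length ahead of it and the grasp point (between the pads) lies 5 mm behind it (robot.nose_length is the distance from the TCP to the fingertips, in mm); z points along the fingers, y is the line along which they close (so a half turn about z gives the same grasp; the last joint's range is limited). The gripper opens to 85 mm and grips with 20 to 120 N. Pads are 22 mm wide; open, the fingers measure 114 mm over their backs; the gripper's body (76 mm by 85 mm) begins 54 mm behind the grasp point. The pads swing forward as they close: fully open they stand 13 mm farther back than shut.
Start: joints at [1.303, 0.321, -0.07, 1.45, 0.023, 1.371, -0.057], TCP at [180.735, -624.386, 245.349] pointing down, gripper open.
Joint ranges: [-2.86, 2.86], [-0.3, 2.09], [-1.38, 1.24], [0.06, 2.45], [-1.56, 4.7], [0.09, 2.05], [-2.69, 2.69]. Speed limits (rad/s): [2.57, 2.57, 3.14, 3.14, 3.14, 3.14, 3.14].

INTERFACE

Orientations are given as a rotation vector (axis times angle).
In Python, from bench import robot, optics, job, status gives the robot as it stands. Calls block until the motion is done:
- robot.move_pose(position, orientation): joint-space move of the TCP to a pose.
- robot.movel(position, orientation=None, vel=150): straight line of the TCP; orientation=None keeps the orientation; vel is the mean speed in mm/s.
- robot.set_joints(angles): joint-space move.
- robot.gripper_to(opening, effort=None): finger opening in mm; effort is the grip in N (None keeps the last); returns when the fingers have stopped.
- robot.wait(seconds).
- robot.inverse_kinematics(position, orientation): joint angles nearest the present ones, or None.
- optics.read_camera(name): name is "scene" or "top"; returns a dict with "color" (384x512x3 uint8, blue, green, red), "camera_matrix" (3x3 intrinsics, pixels), "dist" ([k1, k2, p1, p2, k3] as OpenCV has them; the pictures are not rectified), "position" and "orientation" of the camera in the world. Camera axes: x right, y down, z forward; pixel columns grow to the right and rows downward; lengths in mm; the calibration is good to about 2 mm. A picture is of the moment at which its call begins. There is no depth.
A pose or a line that the arm cannot do raises robot.IKError and nothing moves.
- job.sign_off(): hands the job in; it is judged then, once.
Readings, each from a call of its own:
- status.get_time_s(): time.
- status.get_joint_positions(): joint angles.
- status.get_qvel(): joint speeds.
- status.get_joint_efforts(): joint torques, N m.
- status.get_ee_pos(): TCP position.
- status.get_tcp_rot(): TCP orientation.
- status.get_wrist_force(): force on the tool from outside, world axes, zero at the start.
- status.get_torque(): the same for the moment, N m.
- status.get_finger_gap(): finger opening in mm.
- status.get_gripper_force(): force on a finger pad.
Only numpy, scipy, OpenCV 4.12 (cv2) and the standard library are available. Lean on these libraries where they do the work, as an engineer would, in place of code of your own. Each camera call takes 0.05 s, during which the arm holds its last target. There are 200 camera calls.

TASK

The steel plate that a laboratory balance will stand on rocks at one corner. Press down on its marked corners with closed fingertips to find the one that gives, then press that corner's shim tab down flat, leaving the other three tabs up, and press the same corner once more to check that it now bears on its shim. Only press: do not lift or shift the plate, and leave the things around it alone.

Things in the scene. Friction and masses are not known exactly. Their poses are not given: they have to be found in the camera images.
- stand: Balance stand: fixed grey painted base slab 136 x 315 x 6 mm lying on the worktop (z = 0). Origin: centre of its underside. Its x axis points away from the robot (turned by up to 0.2 rad), y to the left, z up. 'front' is its -x side, nearer the robot; 'left' is its +y side.
- plate: Loose bare steel plate 130 (x) x 190 (y) x 10 mm, 1.9 kg, lying level on four black rubber feet at x = +-55, y = +-80 mm of the stand, held by friction alone. Origin: centre of its underside, 35 mm above the worktop (top face at 45 mm); axes as the stand's. Three feet are hard; one, which looks the same and may be at any corner, has gone soft, and the plate rocks there.
- corner_front_left (a point): Point on the plate's top face straight above the front left foot, where to press (a dark round mark, 14 mm across, lies there). Over the soft foot the corner begins to give at about 3 N, is 4 to 5.5 mm down under 6 N or more, and springs back; over a hard foot it gives less than 1 mm. Presses more than 10 mm off this point can mislead.
- tab_front_left (a point): Point on the upper face of the front left shim's tab, on its centre line, 52 mm from the hinge pin and 10 mm short of the free end: 38 to 43 mm above the worktop while the shim is up, 16 mm when flat. From up to flat it also moves about 7 mm outward, away from the plate.
- shim_front_left: The front left corner's shim: aluminium tab, 26 mm wide, 4 thick, at the plate's left end. Origin: on its hinge pin (along the stand's x), 14 mm up, 5 mm inside the plate edge. It starts up, slanting up 26 to 31 degrees outward. Pressed near the free end (2 to 4 N) it swings level to a stop and stays; its nose is then 1 mm below the plate, so a soft corner sinks only 1 to 2 mm.
- corner_front_right (a point): Point on the plate's top face straight above the front right foot, where to press (a dark round mark, 14 mm across, lies there). Over the soft foot the corner begins to give at about 3 N, is 4 to 5.5 mm down under 6 N or more, and springs back; over a hard foot it gives less than 1 mm. Presses more than 10 mm off this point can mislead.
- tab_front_right (a point): Point on the upper face of the front right shim's tab, on its centre line, 52 mm from the hinge pin and 10 mm short of the free end: 38 to 43 mm above the worktop while the shim is up, 16 mm when flat. From up to flat it also moves about 7 mm outward, away from the plate.
- shim_front_right: The front right corner's shim: aluminium tab, 26 mm wide, 4 thick, at the plate's right end. Origin: on its hinge pin (along the stand's x), 14 mm up, 5 mm inside the plate edge. It starts up, slanting up 26 to 31 degrees outward. Pressed near the free end (2 to 4 N) it swings level to a stop and stays; its nose is then 1 mm below the plate, so a soft corner sinks only 1 to 2 mm.
- corner_rear_left (a point): Point on the plate's top face straight above the rear left foot, where to press (a dark round mark, 14 mm across, lies there). Over the soft foot the corner begins to give at about 3 N, is 4 to 5.5 mm down under 6 N or more, and springs back; over a hard foot it gives less than 1 mm. Presses more than 10 mm off this point can mislead.
- tab_rear_left (a point): Point on the upper face of the rear left shim's tab, on its centre line, 52 mm from the hinge pin and 10 mm short of the free end: 38 to 43 mm above the worktop while the shim is up, 16 mm when flat. From up to flat it also moves about 7 mm outward, away from the plate.
- shim_rear_left: The rear left corner's shim: aluminium tab, 26 mm wide, 4 thick, at the plate's left end. Origin: on its hinge pin (along the stand's x), 14 mm up, 5 mm inside the plate edge. It starts up, slanting up 26 to 31 degrees outward. Pressed near the free end (2 to 4 N) it swings level to a stop and stays; its nose is then 1 mm below the plate, so a soft corner sinks only 1 to 2 mm.
- corner_rear_right (a point): Point on the plate's top face straight above the rear right foot, where to press (a dark round mark, 14 mm across, lies there). Over the soft foot the corner begins to give at about 3 N, is 4 to 5.5 mm down under 6 N or more, and springs back; over a hard foot it gives less than 1 mm. Presses more than 10 mm off this point can mislead.
- tab_rear_right (a point): Point on the upper face of the rear right shim's tab, on its centre line, 52 mm from the hinge pin and 10 mm short of the free end: 38 to 43 mm above the worktop while the shim is up, 16 mm when flat. From up to flat it also moves about 7 mm outward, away from the plate.
- shim_rear_right: The rear right corner's shim: aluminium tab, 26 mm wide, 4 thick, at the plate's right end. Origin: on its hinge pin (along the stand's x), 14 mm up, 5 mm inside the plate edge. It starts up, slanting up 26 to 31 degrees outward. Pressed near the free end (2 to 4 N) it swings level to a stop and stays; its nose is then 1 mm below the plate, so a soft corner sinks only 1 to 2 mm.
- timer: White lab timer 64 x 64 x 19 mm, loose bystander beyond the stand's left end. Origin: centre of its underside.
- marker: Red and black marker pen, 136 mm long, 16 mm thick, lying loose as a bystander beyond the stand's right end. Origin: centre of its underside.
- dropper: Small white dropper bottle with a red cap, 25 mm across, 58 mm high, standing loose behind the plate, a bystander. Origin: centre of its underside.

How it is judged:
By the outcome, as a careful person would: the job done as asked, in the order asked, and still so for the second after the job is handed in, with the robot touching nothing.
It also fails if it takes over 45 s, if anything falls off the work surface, if the arm or the gripper's body presses on something with over 40 N, if the wrist force passes 120 N, or if a joint passes its speed limit or range.

## Working session

There is one attempt and no reset: what is moved stays moved. The work goes in short steps, each a Python script; the robot and the scene stay as the last script left them, time stands still between calls to the robot, and variables do not carry over. Pictures are saved under pics/ and viewed, at most 10 in all, crops included, and the job is handed in when it is done.

```bash
mkdir -p pics
python3 - <<'E'
from bench import robot, optics, status
import cv2
for n in("scene","top"):
    d=optics.read_camera(n); cv2.imwrite(f"pics/{n}0.png",d["color"])
    print(n,d["camera_matrix"],d["dist"],d["position"],d["orientation"])
print(robot.nose_length,status.get_time_s(),status.get_tcp_rot(),status.get_wrist_force())
E
```

```text
scene [[381.05005843   0.         258.59846506]
 [  0.         381.05005843 198.95159191]
 [  0.           0.           1.        ]] [-0.0264507  0.         0.         0.         0.       ] [149.12595625 552.02272234 601.45792823] [-0.87400845  2.47778032 -1.15144214]
top [[384.44055475   0.         260.57329691]
 [  0.         384.44055475 188.79445173]
 [  0.           0.           1.        ]] [0.03135406 0.         0.         0.         0.        ] [481.73856294  40.84634822 958.64611864] [-2.18995639  2.16230386 -0.09787378]
14.0 0.1 [-3.10879656e+00 -4.41035059e-01  5.39316040e-04] [0.10411238 1.18499607 0.99449694]
```

View pics/top0.png

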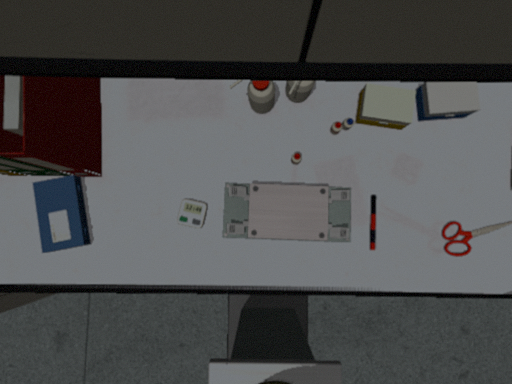

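View pics/scene0.png

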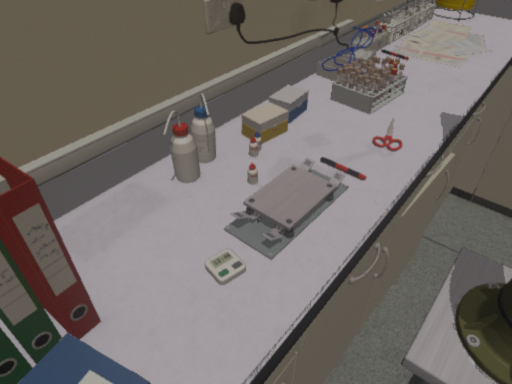

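The top view shows the plate spanning about (249,183)–(328,241), with marks near (255,188), (319,190), (254,233) and (321,236). The timer is at (192,213), the marker at (373,222) and the dropper at (297,158). The scene view shows all the tabs up.

```bash
cat > h.py <<'E'
from bench import robot, optics, job, status
import cv2, numpy as np
from scipy.spatial.transform import Rotation as R
def ray(d,px,z):
    u=cv2.undistortPoints(np.array(px,float).reshape(-1,1,2),d["camera_matrix"],np.array(d["dist"])).reshape(-1,2)
    w=np.c_[u,np.ones(len(u))]@R.from_rotvec(d["orientation"]).as_matrix().T
    p=np.array(d["position"]); return p+w*((z-p[2])/w[:,2])[:,None]
def proj(d,P):
    r=R.from_rotvec(d["orientation"]).inv(); 
    return cv2.projectPoints(np.array(P,float),r.as_rotvec(),-r.apply(d["position"]),d["camera_matrix"],np.array(d["dist"]))[0].reshape(-1,2)
E
python3 - <<'E'
from h import *
d=optics.read_camera("top");s=optics.read_camera("scene")
def marks(d,guess,w):
    g=cv2.cvtColor(d["color"],6).astype(float);o=[]
    for x,y in np.round(guess).astype(int):
        c=g[y-w:y+w+1,x-w:x+w+1]; W=np.clip(np.median(c)-25-c,0,None)
        yy,xx=np.mgrid[y-w:y+w+1,x-w:x+w+1]; o.append([(W*xx).sum()/W.sum(),(W*yy).sum()/W.sum()])
    return np.array(o)
m=marks(d,[[255,188],[319,190],[254,233],[321,236]],4)
P=ray(d,m,45);print(m,P)
ms=marks(s,proj(s,P),5);print(proj(s,P),ms,ray(s,ms,45))
# fit stand pose: order RL,RR,FL,FR
L=np.array([[55,80],[55,-80],[-55,80],[-55,-80]])
for Q in (P,ray(s,ms,45)):
    a=Q[:,:2]-Q[:,:2].mean(0); th=np.arctan2((L[:,0]*a[:,1]-L[:,1]*a[:,0]).sum(),(L*a).sum())
    c,sn=np.cos(th),np.sin(th);print("pose",Q.mean(0),th,a-L@np.array([[c,sn],[-sn,c]]))
cv2.imwrite("pics/t1.png",cv2.resize(d["color"][165:260,210:365],None,fx=5,fy=5,interpolation=2))
cv2.imwrite("pics/s1.png",cv2.resize(s["color"][150:260,215:365],None,fx=5,fy=5,interpolation=2))
E
```

```text
[[255.18900344 188.3024055 ]
 [321.98060942 190.73407202]
 [253.57751938 232.31395349]
 [321.33976834 234.94594595]] [[ 564.39656114   53.52113247   45.        ]
 [ 560.60921571 -105.75590954   45.        ]
 [ 460.01519841   55.87081907   45.        ]
 [ 455.94619037 -104.01867605   45.        ]]
[[251.11454508 201.09717635]
 [293.0241684  169.41352284]
 [288.57227255 221.99318928]
 [329.14100635 186.2663102 ]] [[250.33416459 201.39900249]
 [293.24528302 168.28773585]
 [289.37617555 223.32915361]
 [330.86567164 187.49253731]] [[ 565.0912367    55.42614676   45.        ]
 [ 562.91615996 -110.05511599   45.        ]
 [ 456.35750003   58.12253348   45.        ]
 [ 450.4084137  -102.55576403   45.        ]]
pose [510.24179141 -25.09565851  45.        ] -0.023038625406503446 [[-2.6735615  -0.09496652]
 [-2.77505295  0.58553109]
 [ 2.91588425 -0.27930453]
 [ 2.5327302  -0.21126004]]
pose [508.6933276  -24.76554994  45.        ] -0.03163255958866078 [[-1.10475893  1.97121877]
 [ 1.78052984 -3.59008681]
 [ 0.10647495  1.18860419]
 [-0.78224586  0.43026385]]
```

View pics/t1.png

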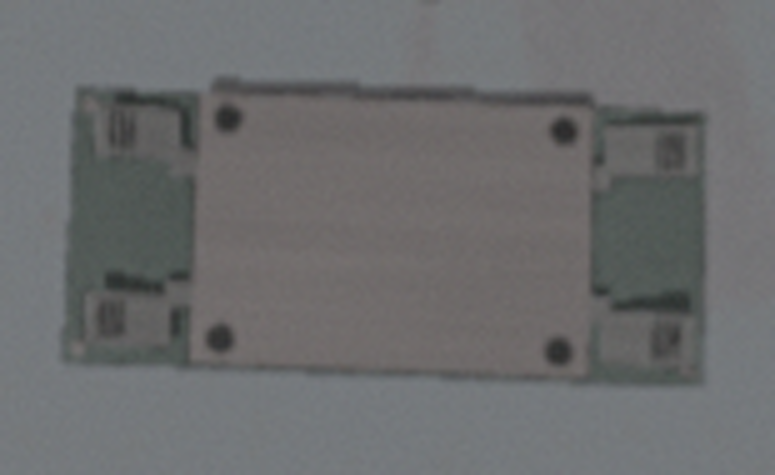

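View pics/s1.png

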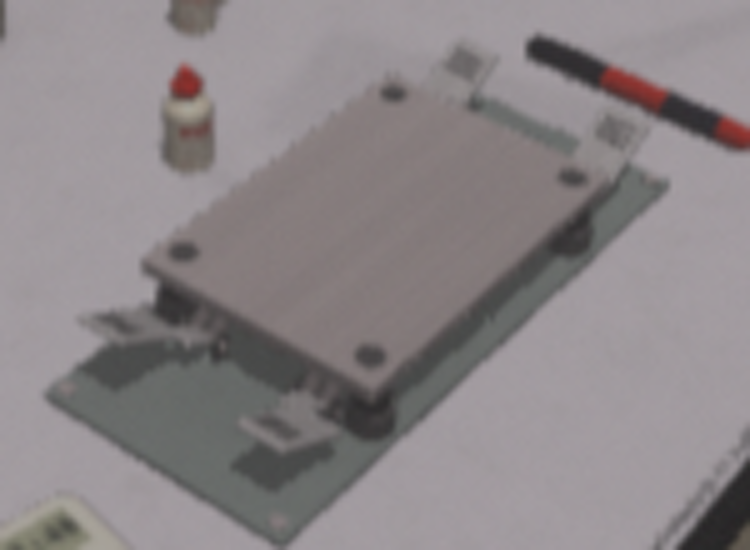

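The crops show four clean marks, and the computed points agree between the views to about 5 mm. The four tabs are up, with hatched pads at about (121,130), (672,152), (110,320) and (666,342) in the top crop. Next I'll press the first corner.

```bash
cat >> h.py <<'E'
C=np.array([509.7,-25.0]); TH=-0.027
ROT=R.from_euler('z',TH)*R.from_rotvec([np.pi,0,0]); RV=ROT.as_rotvec()
def W(x,y,z): return [*(C+R.from_euler('z',TH).apply([x,y,0])[:2]),z+robot.nose_length]
CN=dict(fl=(-55,80),fr=(-55,-80),rl=(55,80),rr=(55,-80))
def press(n,fmax=9,low=37.5):
    x,y=CN[n]
    robot.movel(W(x,y,70),RV,vel=250); robot.movel(W(x,y,48),vel=80); robot.wait(.15)
    f0=status.get_wrist_force()[2]; z=47.; log=[]
    while z>=low:
        robot.movel(W(x,y,z),vel=15); robot.wait(.05)
        f=status.get_wrist_force()[2]-f0; a=status.get_ee_pos()[2]-robot.nose_length
        log.append((z,round(a,2),round(f,1)))
        if f>fmax: break
        z-=.5
    robot.wait(.15); print(n,log,"held",status.get_ee_pos().__getitem__(2)-14,status.get_wrist_force()-0)
    robot.movel(W(x,y,70),vel=100); print("t",status.get_time_s())
E
python3 - <<'E'
from h import *
d=optics.read_camera("top")
t=ray(d,np.array([[121,130],[672,152],[110,320],[666,342]])/5+[209.6,164.6],40)[:,:2]-C
print("tabs local",R.from_euler('z',-TH).apply(np.c_[t,0*t[:,:1]])[:,:2].round(1))
robot.gripper_to(0); print(status.get_finger_gap(),status.get_time_s())
x,y=CN['fr']; robot.move_pose(W(x,y,90),RV); print(status.get_ee_pos(),status.get_wrist_force(),status.get_time_s())
press('fr')
E
```

```text
tabs local [[  45.4  131.1]
 [  45.4 -133. ]
 [ -45.3  132.1]
 [ -45.1 -131.9]]
0.22942773542760347 1.0167
[ 452.79362453 -104.43085148  104.2214127 ] [ 0.20071103 -0.07962998  0.5522483 ] 3.1833
fr [(47.0, np.float64(47.13), np.float64(0.3)), (46.5, np.float64(46.48), np.float64(0.6)), (46.0, np.float64(45.98), np.float64(-0.6)), (45.5, np.float64(45.46), np.float64(-0.2)), (45.0, np.float64(45.31), np.float64(3.6)), (44.5, np.float64(45.27), np.float64(9.3))] held 45.24137156179075 [-3.37066866  2.11633116  9.44570675]
t 6.3667
```

Front right is hard: 9 N with under 0.3 mm of give. On to the other corners.

Run:
```python
from h import *
for n in('rr','rl','fl'): press(n)
cv2.imwrite("pics/t2.png",cv2.resize(optics.read_camera("scene")["color"][150:280,200:380],None,fx=4,fy=4))
```

```text
rr [(47.0, np.float64(47.08), np.float64(1.4)), (46.5, np.float64(46.46), np.float64(1.1)), (46.0, np.float64(45.97), np.float64(0.6)), (45.5, np.float64(45.49), np.float64(0.4)), (45.0, np.float64(45.37), np.float64(4.3)), (44.5, np.float64(45.33), np.float64(8.3)), (44.0, np.float64(45.33), np.float64(12.3))] held 45.33379105140765 [-4.95841178 -0.31897684 10.41008484]
t 10.1917
rl [(47.0, np.float64(47.06), np.float64(0.5)), (46.5, np.float64(46.49), np.float64(0.4)), (46.0, np.float64(45.96), np.float64(0.2)), (45.5, np.float64(45.48), np.float64(0.8)), (45.0, np.float64(45.36), np.float64(4.7)), (44.5, np.float64(45.31), np.float64(9.4))] held 45.32745910147626 [-3.51174873 -0.60459502  8.69690782]
t 13.9167
fl [(47.0, np.float64(47.15), np.float64(-0.4)), (46.5, np.float64(46.51), np.float64(0.7)), (46.0, np.float64(45.98), np.float64(-0.1)), (45.5, np.float64(45.49), np.float64(0.4)), (45.0, np.float64(45.21), np.float64(4.1)), (44.5, np.float64(44.59), np.float64(4.0)), (44.0, np.float64(44.05), np.float64(4.4)), (43.5, np.float64(43.56), np.float64(4.8)), (43.0, np.float64(43.09), np.float64(5.5)), (42.5, np.float64(42.63), np.float64(6.6)), (42.0, np.float64(42.13), np.float64(5.6)), (41.5, np.float64(41.64), np.float64(7.3)), (41.0, np.float64(41.18), np.float64(7.6)), (40.5, np.float64(40.69), np.float64(7.4)), (40.0, np.float64(40.25), np.float64(8.4)), (39.5, np.float64(40.11), np.float64(11.6))] held 40.139303486069124 [-5.07472047  0.17404457 12.49983825]
t 20.4917
```

Front left is soft, with 5 mm of give, so I'll press its tab down.

Run:
```python
from h import *
x=-45.3
robot.movel(W(x,135,62),RV,vel=250); robot.movel(W(x,135,45),vel=80); robot.wait(.1)
f0=status.get_wrist_force()[2]; z=43.; L=[]
while z>=13.5:
    robot.movel(W(x,135+7*min(1,(43-z)/26),z),vel=40); 
    f=status.get_wrist_force()[2]-f0; L.append((z,round(float(status.get_ee_pos()[2]-14),1),round(float(f),1)))
    if f>9 and z<19: break
    if f>20: break
    z-=1.5 if z>19 else .5
robot.wait(.15); print(L,status.get_wrist_force())
robot.movel(W(x,140,75),vel=150); print(status.get_time_s())
cv2.imwrite("pics/s3.png",cv2.resize(optics.read_camera("scene")["color"][150:280,200:380],None,fx=4,fy=4))
```

```text
[(43.0, 43.2, 0.3), (41.5, 41.7, 0.7), (40.0, 40.0, 0.7), (38.5, 38.3, 0.2), (37.0, 36.8, 0.3), (35.5, 35.3, 0.3), (34.0, 33.9, 0.1), (32.5, 32.4, -0.0), (31.0, 30.9, 0.9), (29.5, 29.4, 0.2), (28.0, 27.9, 0.2), (26.5, 26.4, -0.4), (25.0, 24.9, -0.1), (23.5, 23.4, -0.1), (22.0, 21.9, 0.6), (20.5, 20.4, -0.0), (19.0, 18.9, -0.2), (18.5, 18.5, -0.7), (18.0, 18.0, 0.3), (17.5, 17.5, 0.9), (17.0, 16.9, -0.4), (16.5, 16.5, 0.6), (16.0, 16.1, 1.7), (15.5, 15.9, 4.4), (15.0, 15.7, 7.8), (14.5, 15.6, 11.4)] [-3.90465264 -0.6102912  12.12986548]
28.5833
```

View pics/s3.png

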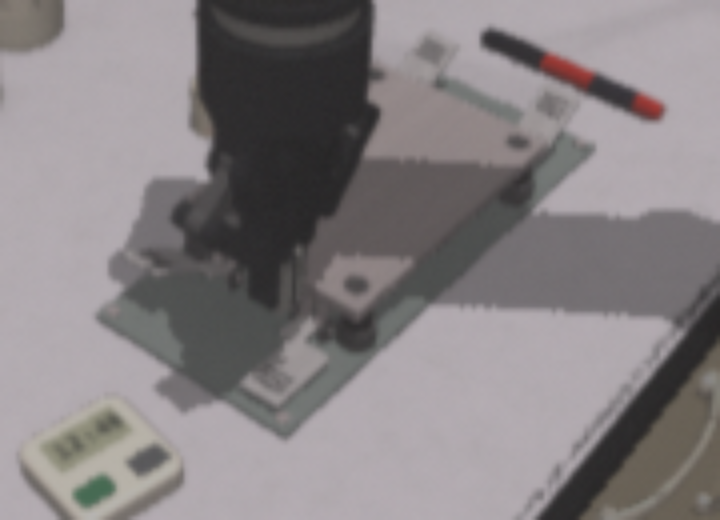

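The front-left tab now looks flat at about (285,370), but there was hardly any force on the way down. I'll check the picture from before the tab press.

View pics/t2.png

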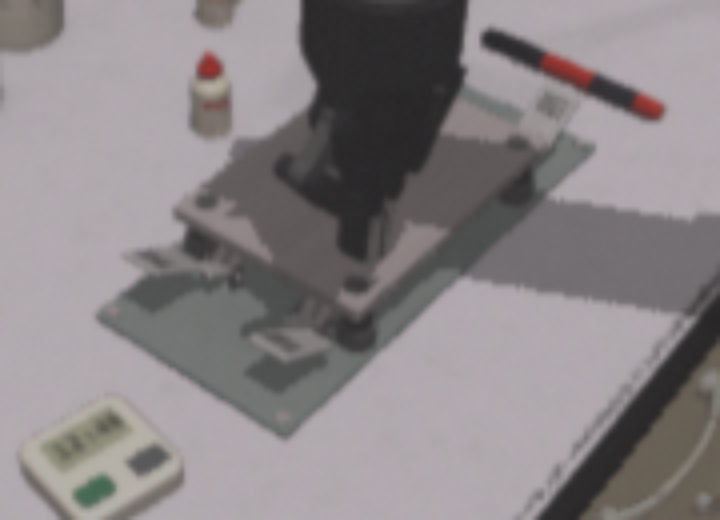

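The tab was up before, with a gap and shadow under it, and it is flat now; it must have snapped down between force samples. I'll recheck the corner.

Run:
```python
from h import *
press('fl',low=39.5)
robot.movel(W(-55,0,190),vel=300); print(status.get_time_s())
robot.movel(W(-55,-170,190),vel=350)
cv2.imwrite("pics/s4.png",cv2.resize(optics.read_camera("scene")["color"][150:280,200:380],None,fx=4,fy=4)); print(status.get_time_s())
```

```text
fl [(47.0, np.float64(47.14), np.float64(-1.0)), (46.5, np.float64(46.48), np.float64(-1.1)), (46.0, np.float64(45.97), np.float64(-0.5)), (45.5, np.float64(45.49), np.float64(-0.7)), (45.0, np.float64(45.22), np.float64(3.7)), (44.5, np.float64(44.62), np.float64(4.2)), (44.0, np.float64(44.08), np.float64(4.9)), (43.5, np.float64(43.8), np.float64(6.9)), (43.0, np.float64(43.6), np.float64(9.7))] held 43.59013451672188 [-3.63215683 -0.37458407 10.35768556]
t 32.8667
33.5
34.1833
```

View pics/s4.png

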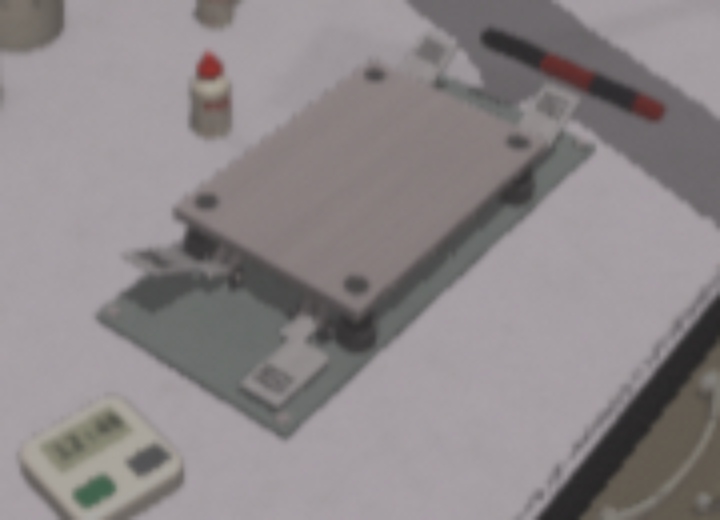

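The corner now sinks only about 1.6 mm. The front-left tab is flat at (285,370), the other three are up, and nothing else has moved.

```bash
python3 -c "
from bench import job; print(job.sign_off())"
```

```text
the job is handed in; nothing more can be done
None
```

The front left corner was the soft one (about 5 mm of give); I pressed its shim tab flat, it now sinks only about 1.6 mm under 10 N, the other three tabs are still up, and the job was handed in at about 34 s.

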